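# Pack the seed-sieving bench away

## Task

Pack the seed-sieving bench away for the night. Push every telescoping lamp fully down, each time the thin inner tube home before its middle tube, and stand each lamp in a bay of the charging tray; nest all the small brass sieves, right way up and fully seated, in one straight stack on the receiver pan and put the knobbed lid on top. Leave the jar, the brush and the box of packets alone.

Things in the scene. Friction and masses are not known exactly. Their poses are not given: they have to be found in the camera images.
- pan: brass receiver pan, the foot of the sieve stack: an open round dish, 64 mm across and 30 mm high, wall 3 mm, standing in a flat black rubber base (90 mm across, 4 mm high) that is fixed to the bench. Origin: centre of the rubber base's underside, z up; the pan's rim is 34 mm above it. A sieve or lid whose skirt is nested in the rim has its own origin 29 mm above the pan's origin
- sieve1: small brass sieve, 64 mm across, right way up (2 or 3 there, all alike; may be absent). 25 mm high: a tapered skirt 5 mm deep (48 mm across at the foot, 53 mm at its top) under a band 20 mm high, wall 3 mm, gauze 13 mm below the open rim. The skirt drops into the 58 mm opening of the pan or sieve below. 0.12 kg. Origin: centre of the skirt's foot, z up; nested, 20 mm above that of the sieve below
- sieve2: as sieve1; may be absent
- sieve3: as sieve1; may be absent
- lid: brass sieve lid: a disc 64 mm across and 7 mm thick over the same 5 mm skirt, with an upright round knob 20 mm across in the middle, from 12 to 34 mm above the origin; 0.11 kg. Origin: centre of the skirt's foot, z up; on a sieve its origin is 20 mm above that sieve's
- lamp1: telescoping lamp standing loose on the bench (2 or 3 there, all alike; may be absent): weighted base 84 mm across, 18 mm high; fixed outer tube 26 mm across with a 36 mm black collar from 88 to 118 mm above the underside, good to lift by; in it slides a middle tube, in that a thin inner tube with the lamp head. 0.36 kg in all. Origin: centre of the underside, z up
- lamp1_top (a point): centre of the flat top of lamp 1's opal white head (30 mm across, 24 mm high, may be pressed); 154 mm above the lamp's underside when fully collapsed, 284 mm fully drawn out
- lamp1_inner (a joint): how far lamp 1's inner tube (15 mm across, carries the head) is drawn out of the middle tube, in m: 0 fully home, at most 0.065. Friction holds it where it is; about 6 N slides it
- lamp1_middle (a joint): how far lamp 1's middle tube (21 mm across, topped by a 26 mm black collar on which the head rests when the inner tube is home) is drawn out of the outer tube, in m: 0 fully home, at most 0.065. Friction holds it; about 14 N slides it, so a straight push down on the head sends the inner tube home first, then this one
- lamp2: as lamp1; may be absent
- lamp2_top (a point): centre of the flat top of lamp 2's opal white head (30 mm across, 24 mm high, may be pressed); 154 mm above the lamp's underside when fully collapsed, 284 mm fully drawn out
- lamp2_inner (a joint): how far lamp 2's inner tube (15 mm across, carries the head) is drawn out of the middle tube, in m: 0 fully home, at most 0.065. Friction holds it where it is; about 6 N slides it
- lamp2_middle (a joint): how far lamp 2's middle tube (21 mm across, topped by a 26 mm black collar on which the head rests when the inner tube is home) is drawn out of the outer tube, in m: 0 fully home, at most 0.065. Friction holds it; about 14 N slides it, so a straight push down on the head sends the inner tube home first, then this one
- lamp3: as lamp1; may be absent
- lamp3_top (a point): centre of the flat top of lamp 3's opal white head (30 mm across, 24 mm high, may be pressed); 154 mm above the lamp's underside when fully collapsed, 284 mm fully drawn out
- lamp3_inner (a joint): how far lamp 3's inner tube (15 mm across, carries the head) is drawn out of the middle tube, in m: 0 fully home, at most 0.065. Friction holds it where it is; about 6 N slides it
- lamp3_middle (a joint): how far lamp 3's middle tube (21 mm across, topped by a 26 mm black collar on which the head rests when the inner tube is home) is drawn out of the outer tube, in m: 0 fully home, at most 0.065. Friction holds it; about 14 N slides it, so a straight push down on the head sends the inner tube home first, then this one
- tray: charging tray of the lamps, fixed to the bench: shallow black tray 312 x 116 mm, walls 4 mm thick, rim 14 mm high, divided along its x axis into three bays 99 x 108 mm; floor 4 mm thick. Origin: centre of its underside, x along the row of bays
- bay1 (a point): centre of the floor of bay 1 of the charging tray (4 mm above the bench); one collapsed lamp stands in a bay; bays 1 and 3 are the ends, 103 mm either side of bay 2 along the tray's x axis
- bay2 (a point): centre of the floor of bay 2 of the charging tray (4 mm above the bench); one collapsed lamp stands in a bay
- bay3 (a point): centre of the floor of bay 3 of the charging tray (4 mm above the bench); one collapsed lamp stands in a bay
- seed_jar: bystander: glass seed jar with a lid, 60 mm across, 85 mm high; origin under its centre
- brush: bystander: small hand brush lying on the bench; origin under it
- packets: bystander: small cardboard box of paper seed packets, 60 x 100 x 55 mm over all; origin under its centre
Mind the look-alikes: they are no part of the job. What is shaped like the lamp1 but purple is not meant. Leave any pink look-alike of the lamp3 alone.

How it is judged:
By the outcome, as a careful person would: the job done as asked, in the order asked, and still so for the second after the job is handed in, with the robot touching nothing.
Of lamp1, lamp2, lamp3 only 2 to 3 are there at a start; the rules pass over those that are not, and their reading is None.
Of sieve1, sieve2, sieve3 only 2 to 3 are there at a start; the rules pass over those that are not, and their reading is None.
At some moment in a run one of sieve1, sieve2, sieve3, lid may be knocked a few centimetres aside while the robot is not near it.
Once in a run the grip may slacken for a moment while it holds something.
It also fails if it takes over 210 s, if anything falls off the work surface, if the arm or the gripper's body presses on something with over 40 N, if the wrist force passes 120 N, or if a joint passes its speed limit or range.

## Robot

A 6-joint arm with a two-finger parallel gripper is mounted at the origin on the work surface. World frame = base frame: x ahead of the robot, y to its left, z up, the work surface at z = 0. Lengths are in m, angles in rad, forces in N, time in s.
With the tool pointing down it reaches from about 0.375 to 0.975 m from the base axis. Payload 3.8 kg.
Tool frame: the origin (TCP) lies midway between the tips of the shut fingers; the grasp point (between the pads) lies 19 mm behind it; x points along the fingers, y is the direction in which the jaws open and shut, and the axes are right-handed (so a half turn about x gives the same grasp; the last joint's range is limited). The gripper opens to 88 mm and grips with 3 to 60 N. Pads are 18 mm wide; open, the fingers measure 123 mm over their backs; the gripper's body (75 mm by 187 mm) begins 45 mm behind the grasp point.
Start: joints at [1.258, 0.264, 1.604, -0, 1.274, -0.037], TCP at [0.184, 0.649, 0.239] pointing down, gripper open.
Joint ranges: [-2.63, 2.63], [-0.94, 2.18], [0.31, 2.57], [-1.31, 4.45], [0, 2.66], [-2.55, 2.55]. Speed limits (rad/s): [2.57, 2.57, 3.14, 3.14, 3.14, 3.14].

## Interface

Orientations are given as a rotation vector (axis times angle).
In Python, from cell import manip, inverse_kinematics, cams, order gives the robot as it stands. Calls block until the motion is done:
- manip.move_pose(position, orientation): joint-space move of the TCP to a pose.
- manip.move_linear(position, rate=0.15, rot=None): straight line of the TCP; rot=None keeps the orientation; rate is the mean speed in m/s.
- manip.set_joints(angles): joint-space move.
- manip.set_gripper(opening, force=None): finger opening in m; force is the grip in N (None keeps the last); returns when the fingers have stopped.
- manip.dwell(seconds).
- inverse_kinematics(position, orientation): joint angles nearest the present ones, or None.
- manip.state(): the state.
- cams.capture(name): name is "scene" or "top"; returns a dict with "image" (384x512x3 uint8, blue, green, red), "z_map" (384x512 float32, m along the optical axis (not along the pixel's ray), 0 where there is no reading), "intrinsics" (3x3 intrinsics, pixels), "position" and "orientation" of the camera in the world. Camera axes: x right, y down, z forward; pixel columns grow to the right and rows downward; lengths in m; the calibration is good to about 2 mm. A picture is of the moment at which its call begins.
A pose or a line that the arm cannot do raises manip.IKError and nothing moves.
- order.close_job(): hands the job in, once; it reports no verdict.
The state is a dict: "clock": time; "joint_pos": joint angles; "joint_velocities": joint speeds; "tau": joint torques, N m; "tool_pos": TCP position; "tcp_rot": TCP orientation; "contact_force": force on the tool from outside, world axes, zero at the start; "moment": the same for the moment, N m; "gripper_width": finger opening in m.
Only numpy, scipy, OpenCV 4.12 (cv2) and the standard library are available. Lean on these libraries where they do the work, as an engineer would, in place of code of your own. Each camera call takes 0.05 s, during which the arm holds its last target. There are 200 camera calls.

## Working session

There is one attempt and no reset: what is moved stays moved. The work goes in short steps, each a Python script; the robot and the scene stay as the last script left them, time stands still between calls to the robot, and variables do not carry over. Pictures are saved under pics/ and viewed, about 12 in all and at most 16, crops included, and the job is handed in when it is done.

```bash
ls; mkdir -p pics; cat > h.py <<'E'
import numpy as np, cv2
from scipy.spatial.transform import Rotation as R
from cell import manip, inverse_kinematics, cams, order
def cap(name):
    c=cams.capture(name); z=c["z_map"]; K=np.array(c["intrinsics"])
    o=np.array(c["orientation"]); M=o if o.shape==(3,3) else R.from_rotvec(o).as_matrix()
    v,u=np.mgrid[:z.shape[0],:z.shape[1]]
    P=np.stack([(u-K[0,2])/K[0,0]*z,(v-K[1,2])/K[1,1]*z,z],-1)@M.T+np.array(c["position"])
    P[z==0]=np.nan
    return c["image"],P,c
E
python3 - <<'E'
from h import *
for n in("scene","top"):
    im,P,c=cap(n); print(n,c["position"],c["orientation"],c["intrinsics"])
    np.save(f"pics/{n}_P.npy",P); cv2.imwrite(f"pics/{n}_raw.png",im)
    cv2.imwrite(f"pics/{n}0.png",cv2.resize(im,None,fx=1.5,fy=1.5,interpolation=cv2.INTER_CUBIC))
print(manip.state())
E
```

```text
pics
scene [1.40152867 0.19486753 0.97069202] [-1.57569735 -2.00213491  0.82558417] [[448.93655158   0.         248.95135766]
 [  0.         448.93655158 193.43295254]
 [  0.           0.           1.        ]]
top [ 0.47725483 -0.02673159  1.38391192] [-2.21808538  2.1659968  -0.07910104] [[391.2325663    0.         255.68812531]
 [  0.         391.2325663  190.09914311]
 [  0.           0.           1.        ]]
{'clock': 0.1, 'joint_pos': array([ 1.25810778e+00,  2.64669811e-01,  1.60520405e+00,  4.53016858e-06,
        1.27374221e+00, -3.68789077e-02]), 'joint_velocities': array([-0.00012177, -0.00075347, -0.00357756,  0.00105667, -0.00044518,
        0.00076591]), 'tau': array([ 1.82833723e-03, -5.03608239e+01, -3.58074009e+01,  7.30037922e-02,
        2.31794023e-02, -2.71944907e-05]), 'tool_pos': array([0.18360942, 0.64888176, 0.23753596]), 'tcp_rot': array([ 0.21493935,  1.5602882 , -0.21807642]), 'contact_force': array([ 0.14370337, -0.41575725,  0.29369427]), 'moment': array([-0.04682986, -0.01791344,  0.00350418]), 'gripper_width': 0.08836916275956604}
```

View pics/scene0.png

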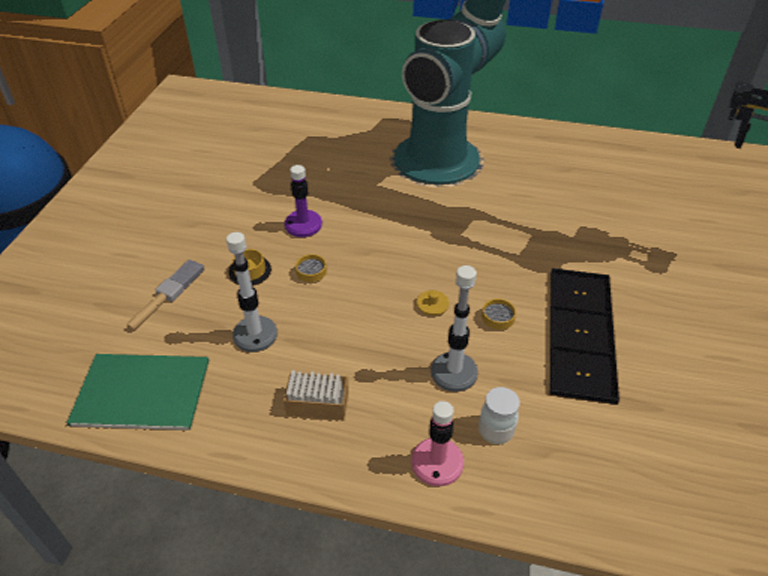

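View pics/top0.png

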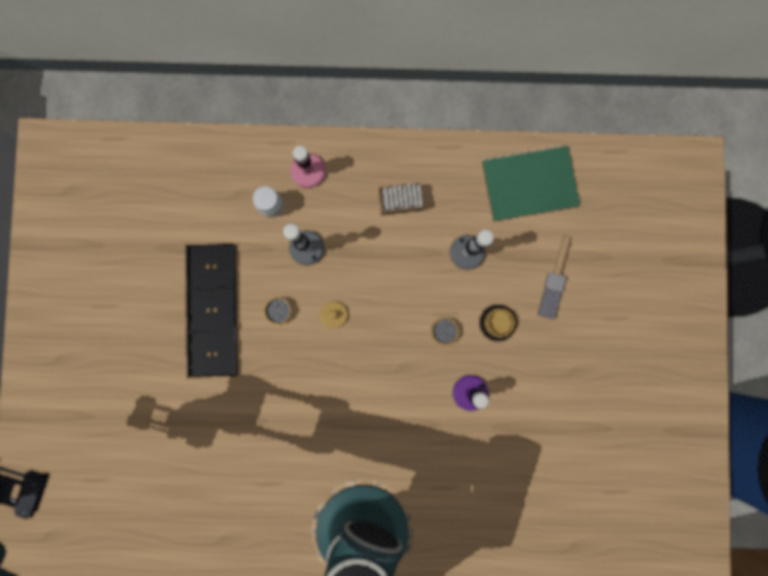

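Both views agree. There are two grey lamps (top view pixels (306,247) and (468,251)) and two sieves (280,311) and (446,331). The lid is at (334,315), the pan at (499,322), and the tray at (212,310). The purple and pink lamps are decoys. Now I'll localise everything from depth.

```bash
cat >> h.py <<'E'
def blob(P,xy,rad,zlo,zhi):
    "points within rad of xy and height band -> enclosing circle centre, radius, n, zmed"
    m=(np.hypot(P[...,0]-xy[0],P[...,1]-xy[1])<rad)&(P[...,2]>zlo)&(P[...,2]<zhi)
    p=P[m]
    if len(p)<8: return None
    (x,y),r=cv2.minEnclosingCircle(p[:,:2].astype(np.float32))
    return np.round([x,y,r,len(p),np.median(p[:,2])],4)
E
python3 - <<'E'
from h import *
T=np.load("pics/top_P.npy");S=np.load("pics/scene_P.npy")
px=dict(lampA=(306,247),lampB=(468,255),sieveA=(280,311),sieveB=(446,331),lid=(345,318),pan=(499,322),purple=(465,392),pink=(310,172),jar=(266,200),packets=(402,198),tray=(212,310),brush=(552,298))
for k,(u,v) in px.items():
    s=T[int(v/1.5),int(u/1.5)]; print(k,np.round(s,3))
    b=dict(lamp=(.06,.008,.024),siev=(.05,.017,.035),lid=(.05,.006,.018),pan=(.05,.027,.042),purp=(.06,.008,.024),pink=(.06,.008,.024)).get(k[:4])
    if b:
        for n,Q in(("T",T),("S",S)): print("  ",n,blob(Q,s,*b))
    if k[:4]=="lamp":
        for n,Q in(("T",T),("S",S)): print("   head",n,blob(Q,s,.06,.19,.32), blob(Q,s,.06,.12,.32))
        for Q in (S,):
            m=(np.hypot(Q[...,0]-s[0],Q[...,1]-s[1])<.05)&(Q[...,2]>.1); print("  zmax",np.nanpercentile(Q[m][:,2],[50,95,99,100]))
m=(np.hypot(T[...,0]-T[206,141,0],T[...,1]-T[206,141,1])<.2)
im=cv2.imread("pics/top_raw.png"); d=m&(im.max(2)<60)&(np.abs(T[...,2])<.03)
lab=cv2.connectedComponentsWithStats(d.astype(np.uint8));
i=1+np.argmax(lab[2][1:,4]); p=T[lab[1]==i]; print("tray",cv2.minAreaRect(p[:,:2].astype(np.float32)),np.percentile(p[:,2],[5,50,95]))
for k in("sieveA","sieveB","pan","lid"):
    u,v=px[k];u=int(u/1.5);v=int(v/1.5);print(k);print((T[v-1:v+2,u-12:u+13,2]*1000).round(0))
E
```

```text
lampA [0.641 0.135 0.114]
   T [6.478e-01 1.489e-01 4.340e-02 3.070e+02 1.740e-02]
   S [6.538e-01 1.475e-01 4.190e-02 5.170e+02 1.800e-02]
   head T [6.502e-01 1.486e-01 1.490e-02 9.700e+01 2.556e-01] [6.491e-01 1.473e-01 1.630e-02 1.400e+02 2.533e-01]
   head S [6.534e-01 1.473e-01 1.630e-02 2.420e+02 2.467e-01] [6.544e-01 1.466e-01 1.720e-02 4.390e+02 2.025e-01]
  zmax [0.17628069 0.25702738 0.25850643 0.26119827]
lampB [ 0.637 -0.227  0.053]
   T [ 6.404e-01 -2.316e-01  4.990e-02  3.030e+02  1.770e-02]
   S [ 6.537e-01 -2.307e-01  4.300e-02  4.510e+02  1.810e-02]
   head T [ 6.484e-01 -2.300e-01  1.500e-02  1.030e+02  2.466e-01] [ 6.474e-01 -2.303e-01  1.610e-02  1.390e+02  2.450e-01]
   head S [ 6.515e-01 -2.331e-01  1.700e-02  2.370e+02  2.357e-01] [ 6.528e-01 -2.319e-01  1.870e-02  4.010e+02  1.953e-01]
  zmax [0.18265271 0.24885176 0.25030795 0.25168176]
sieveA [0.501 0.206 0.014]
   T [4.999e-01 2.099e-01 3.200e-02 7.700e+01 2.340e-02]
   S [5.048e-01 2.094e-01 3.530e-02 1.420e+02 2.310e-02]
sieveB [ 0.465 -0.183  0.013]
   T [ 4.611e-01 -1.783e-01  3.180e-02  8.300e+01  2.2
[... 1496 characters left out ...]
 14. 15. 13. 13. 14. 15. 15.
  19. 13. 25. -4.  1.  2.  1.]]
pan
[[ 6.  8. 10. 10. 27. 25. 15. 13. 10. 11.  9. 10. 13. 10.  7. 10.  9.  9.
   6. 11. 13. 31. 37.  4.  3.]
 [ 4. 13. 13. 14. 38.  8.  5. 11. 10. 13. 11. 11.  9. 10. 11. 12.  9.  6.
  13.  8. 13. 27. 37.  7.  7.]
 [ 9.  6.  4. nan 40.  9. 12.  9. 11. 11.  8.  6.  7.  7.  6. 12.  7.  9.
  12.  9. 13. 26. 36.  3.  7.]]
lid
[[nan 26. 40. 40. 37. 31. 22. 12. 11. 10. 14. 14. 15. -0. -3.  3. -3. -2.
  -3. -1.  6. -2.  1.  3.  4.]
 [12. 20. 36. 33. 36. 21.  9. 17. 11. 12. 12. 10. 10. -0. -2. -5. -2. -2.
  -1. -3. -3. -1.  3. -2.  4.]
 [14. 12. 15. 10.  6. 11.  7. 12. 11. 20. 12. 10. 14. -0. -2.  2.  1.  4.
   1. -1.  2.  6. -2. -1. -6.]]
```

```bash
cat >> h.py <<'E'
def rv(yaw=0.):  # tool down, jaws along world y turned by yaw
    M=np.array([[0,0,1],[0,1,0],[-1,0,0]],float)
    return (R.from_euler('z',yaw)*R.from_matrix(M)).as_rotvec()
def st():
    s=manip.state(); return round(s["clock"],1),np.round(s["tool_pos"],4),np.round(s["contact_force"],1),round(s["gripper_width"],4)
def over(x,y,z=.35,yaw=0.):
    p=manip.state()["tool_pos"]
    if p[2]<z-.01: manip.move_linear([p[0],p[1],z],rate=.25)
    manip.move_pose([x,y,z],rv(yaw))
def push(x,y,ztop,zend=.1535):
    over(x,y,ztop+.04); manip.move_linear([x,y,ztop+.005],rate=.1)
    f0=manip.state()["contact_force"][2]; z=ztop+.004; log=[]
    while z>zend:
        z=max(z-.004,zend); manip.move_linear([x,y,z],rate=.04)
        f=manip.state()["contact_force"][2]-f0; log.append((round(z,3),round(f,1)))
        if f>45: break
    print(log[::4],log[-4:],st())
    manip.move_linear([x,y,z+.06],rate=.15)
E
python3 - <<'E'
from h import *
im=cv2.imread("pics/scene_raw.png")
a=im[160:200,190:230];b=im[190:230,265:350]
cv2.imwrite("pics/crop1.png",np.hstack([cv2.resize(x,None,fx=6,fy=6,interpolation=cv2.INTER_CUBIC) for x in(a,b)]))
for x,y in((.651,.148),(.65,-.2315),(.5,.37),(.485,-.304),(.397,.36),(.6,.372)):
    for yaw in(0,np.pi,np.pi/2): 
        q=inverse_kinematics([x,y,.1],rv(yaw)); print(x,y,round(yaw,2),None if q is None else np.round(q,2))
manip.set_gripper(0.,20)
push(.651,.148,.262)
im,P,c=cap("top");im2,P2,c=cap("scene");
for Q in(P,P2): print(blob(Q,(.651,.148),.06,.008,.024),blob(Q,(.651,.148),.03,.12,.2))
E
```

```text
0.651 0.148 0 [ 0.19  0.36  1.75  0.    1.03 -1.38]
0.651 0.148 3.14 [ 0.19  0.36  1.75 -0.    1.03  1.76]
0.651 0.148 1.57 None
0.65 -0.2315 0 [-0.38  0.4   1.69 -0.    1.05 -1.95]
0.65 -0.2315 3.14 [-0.38  0.4   1.69 -0.    1.05  1.19]
0.65 -0.2315 1.57 None
0.5 0.37 0 [ 0.6   0.28  1.85  0.    1.01 -0.97]
0.5 0.37 3.14 [ 0.6   0.28  1.85 -0.    1.01  2.17]
0.5 0.37 1.57 [ 0.6   0.28  1.85 -0.    1.01 -2.54]
0.485 -0.304 0 [-0.6   0.2   1.96 -0.    0.99 -2.17]
0.485 -0.304 3.14 [-0.6   0.2   1.96 -0.    0.99  0.97]
0.485 -0.304 1.57 [-0.6   0.2   1.96 -0.    0.99  2.54]
0.397 0.36 0 [ 0.69  0.13  2.03  0.    0.97 -0.88]
0.397 0.36 3.14 [ 0.69  0.13  2.03 -0.    0.97  2.26]
0.397 0.36 1.57 [ 0.69  0.13  2.03 -0.    0.97 -2.45]
0.6 0.372 0 [ 0.52  0.43  1.65  0.    1.06 -1.05]
0.6 0.372 3.14 [ 0.52  0.43  1.65 -0.    1.06  2.09]
0.6 0.372 1.57 None
[(0.262, np.float64(-0.0)), (0.246, np.float64(3.4)), (0.23, np.float64(2.6)), (0.214, np.float64(3.9)), (0.198, np.float64(4.0)), (0.182, np.float64(10.1)), (0.166, np.float64(10.7)), (0.153, np.float64(11.1))] [(0.162, np.float64(11.1)), (0.158, np.float64(9.7)), (0.154, np.float64(10.2)), (0.153, np.float64(11.1))] (12.0, array([0.6515, 0.1481, 0.1557]), array([-2.5, -1.1, 11.4]), 0.0006)
[6.482e-01 1.514e-01 4.370e-02 1.460e+02 1.750e-02] None
[6.545e-01 1.480e-01 4.230e-02 5.120e+02 1.810e-02] [6.539e-01 1.480e-01 1.730e-02 1.860e+02 1.508e-01]
```

View pics/crop1.png

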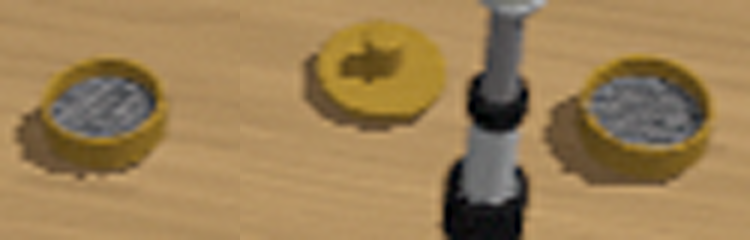

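The sieves and lid are right way up. The push stopped about 2 mm short because the arm gives a little, so I'll push on until the force jumps at the hard stop, then do lamp B.

```bash
sed -i 's/zend=.1535/zend=.140/; s/f>45/f>32/; s/z-.004,zend/z-(.004 if z>.165 else .0015),zend/' h.py
python3 - <<'E'
from h import *
push(.651,.148,.158)
push(.650,-.2315,.255)
manip.move_pose([.45,.0,.35],rv())
im,P,c=cap("top");im2,P2,c=cap("scene")
for s in((.651,.148),(.65,-.2315)):
  for Q in(P,P2): print(blob(Q,s,.06,.008,.024),blob(Q,s,.03,.12,.2))
for k,s,b in(("sA",(.502,.209),(.05,.017,.035)),("sB",(.462,-.178),(.05,.017,.035)),("pan",(.4855,-.304),(.05,.027,.042)),("lidknob",(.487,.07),(.04,.022,.042))):
  for Q in(P,P2): print(k,blob(Q,s,*b))
cv2.imwrite("pics/scene1.png",cv2.resize(im2,None,fx=1.5,fy=1.5))
E
```

```text
[(0.161, np.float64(0.1)), (0.154, np.float64(5.7)), (0.148, np.float64(20.4))] [(0.148, np.float64(20.4)), (0.147, np.float64(25.9)), (0.145, np.float64(30.8)), (0.144, np.float64(34.6))] (16.4, array([0.6555, 0.1489, 0.1548]), array([-8.8, -2.3, 34.3]), 0.0003)
[(0.255, np.float64(0.5)), (0.239, np.float64(4.0)), (0.223, np.float64(3.6)), (0.207, np.float64(11.0)), (0.191, np.float64(11.1)), (0.175, np.float64(11.3)), (0.161, np.float64(10.7)), (0.155, np.float64(12.1)), (0.149, np.float64(19.0))] [(0.149, np.float64(19.0)), (0.148, np.float64(24.6)), (0.146, np.float64(28.8)), (0.145, np.float64(33.5))] (28.4, array([ 0.6533, -0.2328,  0.1546]), array([-8.1,  2.4, 33.6]), 0.0003)
[6.589e-01 1.491e-01 4.960e-02 3.010e+02 1.720e-02] [6.492e-01 1.477e-01 1.670e-02 8.700e+01 1.533e-01]
[6.557e-01 1.468e-01 4.330e-02 5.140e+02 1.810e-02] [6.554e-01 1.474e-01 1.730e-02 1.860e+02 1.499e-01]
[ 6.488e-01 -2.291e-01  4.230e-02  3.020e+02  1.770e-02] [ 6.480e-01 -2.294e-01  1.590e-02  8.300e+01  1.537e-01]
[ 6.545e-01 -2.300e-01  4.150e-02  4.440e+02  1.810e-02] [ 6.517e-01 -2.304e-01  1.770e-02  1.720e+02  1.485e-01]
sA [4.677e-01 1.979e-01 3.020e-02 4.200e+01 2.270e-02]
sA [4.702e-01 1.983e-01 3.140e-02 7.000e+01 2.230e-02]
sB [ 4.608e-01 -1.784e-01  3.200e-02  6.800e+01  2.440e-02]
sB [ 4.644e-01 -1.812e-01  3.500e-02  1.280e+02  2.260e-02]
pan [ 4.845e-01 -3.044e-01  3.190e-02  6.000e+01  3.370e-02]
pan [ 4.871e-01 -3.076e-01  3.430e-02  1.050e+02  3.220e-02]
lidknob None
lidknob [4.978e-01 8.000e-02 1.050e-02 4.500e+01 3.220e-02]
```

Both lamps are home (the tip stopped at 0.1547 m against the hard stop). Sieve A was knocked to about (0.468, 0.197). Next I'll carry the lamps to the end bays.

```bash
cat >> h.py <<'E'
def carry_lamp(x,y,bx,by,lift=.06):
    manip.set_gripper(.088,45); over(x,y,.26)
    manip.move_linear([x,y,.096],rate=.12); manip.set_gripper(0.,45); print("grip",st())
    manip.move_linear([x,y,.096+lift],rate=.1); print("up",st())
    manip.move_linear([bx,by,.096+lift],rate=.15); print("over",st())
    manip.move_linear([bx,by,.104],rate=.08)
    z=.104
    while z>.094:
        z-=.002; manip.move_linear([bx,by,z],rate=.04)
        if manip.state()["contact_force"][2]>4: break
    print("down",st()); manip.set_gripper(.06); manip.set_gripper(.088)
    manip.move_linear([bx,by,.26],rate=.2)
E
python3 - <<'E'
from h import *
im,P,c=cap("scene")
m=(np.hypot(P[...,0]-.5,P[...,1]-.37)<.2)&(im.max(2)<60)&(np.abs(P[...,2])<.03)
lab=cv2.connectedComponentsWithStats(m.astype(np.uint8)); i=1+np.argmax(lab[2][1:,4]); p=P[lab[1]==i]
print("tray S",cv2.minAreaRect(p[:,:2].astype(np.float32)))
carry_lamp(.652,.148,.603,.372)
manip.move_pose([.45,.0,.35],rv())
for n in("top","scene"):
    im,P,c=cap(n); print(blob(P,(.602,.372),.06,.012,.03),blob(P,(.602,.372),.03,.14,.2))
    cv2.imwrite(f"pics/{n}2.png",cv2.resize(im,None,fx=1.5,fy=1.5))
E
```

```text
tray S ((0.5013874769210815, 0.3658931851387024), (0.31771841645240784, 0.11576191335916519), 3.2079708576202393)
grip (35.1, array([0.652 , 0.1481, 0.0959]), array([ 0.3,  0.3, -1.1]), 0.0348)
up (35.9, array([0.6516, 0.1479, 0.1556]), array([-0.3,  0.1, -3.9]), 0.0354)
over (37.5, array([0.6033, 0.371 , 0.1559]), array([-1.1, -0.2, -3.2]), 0.0351)
down (39.1, array([0.6034, 0.3722, 0.1   ]), array([-4.3, -1.7,  5.9]), 0.0352)
[6.017e-01 3.721e-01 5.960e-02 3.860e+02 2.090e-02] [6.011e-01 3.721e-01 1.490e-02 8.200e+01 1.576e-01]
[6.020e-01 3.722e-01 6.000e-02 6.260e+02 2.140e-02] [6.046e-01 3.711e-01 1.610e-02 1.460e+02 1.567e-01]
```

View pics/scene2.png

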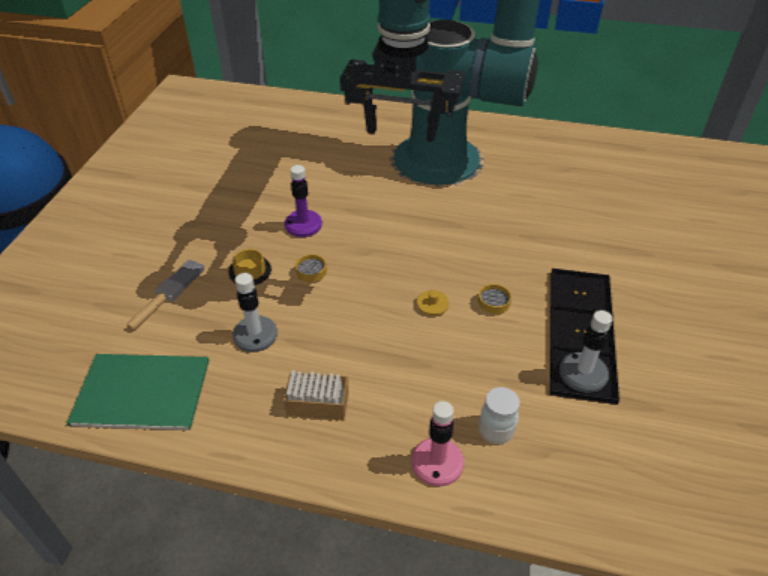

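Lamp A stands in the far bay with its top at about 157.6 mm (expected 158). Now lamp B goes to the near bay, on a route that avoids the sieve and lid.

```bash
sed -i 's/by,lift=.06):/by,lift=.05,via=()):/; s/^    manip.move_linear(\[bx,by,.096+lift\],rate=.15)/    for v in via: manip.move_linear([*v,.096+lift],rate=.2)\n&/' h.py
python3 - <<'E'
from h import *
carry_lamp(.651,-.231,.398,.361,via=((.62,.12),(.52,.30)))
manip.move_pose([.40,.05,.35],rv())
for n in("top","scene"):
    im,P,c=cap(n); print(n)
    for k,s,b in(("lampA",(.602,.372),(.03,.14,.2)),("lampB",(.397,.361),(.03,.14,.2)),("sA",(.468,.197),(.05,.017,.035)),("sB",(.462,-.178),(.05,.017,.035)),("pan",(.4855,-.304),(.05,.027,.042)),("lid",(.49,.08),(.045,.006,.018)),("lidknob",(.49,.08),(.03,.022,.042))): print(k,blob(P,s,*b))
    cv2.imwrite(f"pics/{n}3.png",cv2.resize(im,None,fx=1.5,fy=1.5))
E
```

```text
grip (46.6, array([ 0.651 , -0.2311,  0.0959]), array([ 0.3, -0.5,  0.4]), 0.0347)
up (47.2, array([ 0.6509, -0.2309,  0.1461]), array([ 0.2,  0.8, -3.8]), 0.0355)
over (51.4, array([0.3986, 0.3609, 0.1462]), array([ 0.4,  0.5, -3.8]), 0.0348)
down (52.8, array([0.3984, 0.3612, 0.1   ]), array([-2.7, -2.8,  8.1]), 0.0351)
top
lampA [6.014e-01 3.718e-01 1.490e-02 8.200e+01 1.567e-01]
lampB [3.970e-01 3.615e-01 1.520e-02 8.500e+01 1.574e-01]
sA [4.627e-01 1.973e-01 3.230e-02 8.000e+01 2.330e-02]
sB [ 4.610e-01 -1.783e-01  3.170e-02  8.100e+01  2.260e-02]
pan [ 4.853e-01 -3.045e-01  3.210e-02  6.200e+01  3.400e-02]
lid [4.949e-01 8.060e-02 4.170e-02 2.320e+02 1.230e-02]
lidknob [4.94e-01 8.17e-02 9.80e-03 2.60e+01 3.20e-02]
scene
lampA [6.045e-01 3.704e-01 1.650e-02 1.440e+02 1.571e-01]
lampB [3.998e-01 3.602e-01 1.690e-02 1.130e+02 1.566e-01]
sA [4.645e-01 1.944e-01 3.460e-02 1.470e+02 2.270e-02]
sB [ 4.640e-01 -1.769e-01  3.480e-02  1.240e+02  2.240e-02]
pan [ 4.863e-01 -3.063e-01  3.410e-02  1.090e+02  3.220e-02]
lid [4.911e-01 7.910e-02 3.810e-02 2.410e+02 1.260e-02]
lidknob [4.973e-01 7.950e-02 1.050e-02 4.500e+01 3.290e-02]
```

View pics/top3.png

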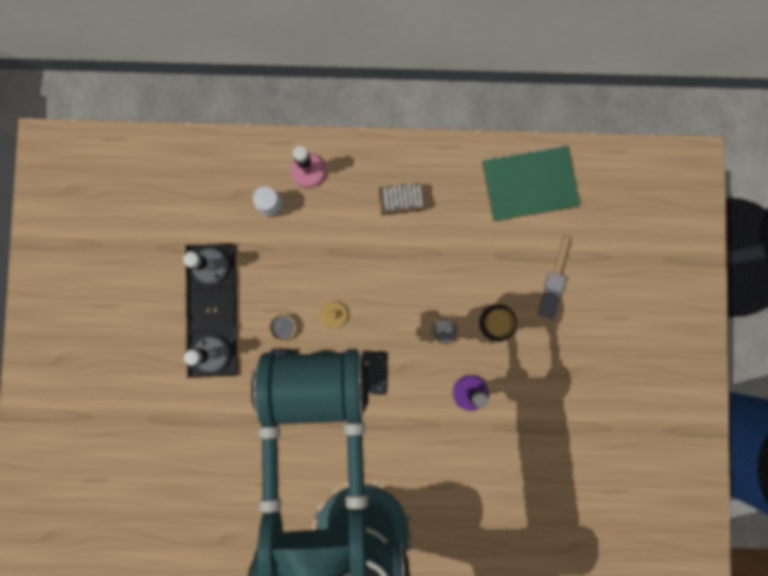

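```bash
cat >> h.py <<'E'
def find(s,b,n="top"):
    im,P,c=cap(n); r=blob(P,s,*b); return r
def stack(src,dst,n,zg=.005,force=30,opening=.088):
    "n: nested origin height above bench"
    manip.set_gripper(opening,force); over(*src,.2)
    manip.move_linear([*src,zg],rate=.12); manip.set_gripper(0.,force); print("grip",st())
    zt=n+zg; up=max(.15,zt+.05)
    manip.move_linear([*src,up],rate=.15); manip.move_linear([*dst,up],rate=.15); print("over",st())
    manip.move_linear([*dst,zt+.008],rate=.1); z=zt+.008
    while z>zt-.004:
        z-=.0015; manip.move_linear([*dst,z],rate=.03)
        if manip.state()["contact_force"][2]>4: break
    print("down",st(),"target",round(zt,4)); w=manip.state()["gripper_width"]
    manip.set_gripper(w+.006); manip.dwell(.2); manip.set_gripper(min(w+.022,.088))
    manip.move_linear([*dst,up],rate=.15)
E
python3 - <<'E'
from h import *
stack((.462,-.1785),(.4862,-.3045),.029)
manip.move_pose([.42,.05,.3],rv())
for n in("top","scene"):
    im,P,c=cap(n); print(n)
    for k,s,b in(("sA",(.465,.197),(.05,.017,.035)),("s1",(.4855,-.304),(.05,.045,.07)),("pan",(.4855,-.304),(.05,.027,.07)),("lidknob",(.494,.081),(.03,.022,.042))): print(k,blob(P,s,*b))
    if n=="scene": 
        t=im[150:210,130:220]; cv2.imwrite("pics/s4.png",cv2.resize(t,None,fx=6,fy=6,interpolation=cv2.INTER_CUBIC))
E
```

```text
grip (59.8, array([ 0.4622, -0.1786,  0.0053]), array([0., 1., 2.]), 0.064)
over (61.9, array([ 0.4859, -0.3038,  0.1497]), array([-0.4, -0. , -1.4]), 0.0638)
down (64.7, array([ 0.4863, -0.3046,  0.0343]), array([-3.5,  1.8,  7.5]), 0.0635) target 0.034
top
sA [4.623e-01 1.976e-01 3.210e-02 6.800e+01 2.260e-02]
s1 [ 4.848e-01 -3.027e-01  3.210e-02  1.010e+02  5.160e-02]
pan [ 4.848e-01 -3.027e-01  3.210e-02  2.930e+02  4.350e-02]
lidknob [4.941e-01 8.150e-02 9.900e-03 2.600e+01 3.310e-02]
scene
sA [4.640e-01 1.937e-01 3.500e-02 1.420e+02 2.270e-02]
s1 [ 4.87e-01 -3.05e-01  3.51e-02  1.49e+02  5.08e-02]
pan [ 4.87e-01 -3.05e-01  3.51e-02  3.64e+02  4.38e-02]
lidknob [4.984e-01 8.040e-02 1.200e-02 4.500e+01 3.250e-02]
```

View pics/s4.png

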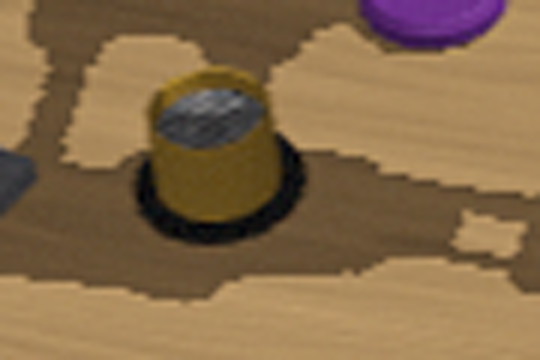

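Sieve 1 is seated: straight, with its rim at about 53 mm (expected 54). Sieve 2 is next.

```bash
python3 - <<'E'
from h import *
stack((.4635,.1968),(.4862,-.3040),.049)
manip.move_pose([.42,.0,.3],rv())
for n in("top","scene"):
    im,P,c=cap(n); print(n)
    for k,s,b in(("s2",(.4855,-.304),(.05,.064,.09)),("lidknob",(.494,.081),(.03,.022,.042)),("lid",(.494,.081),(.036,.008,.018))): print(k,blob(P,s,*b))
    if n=="scene": 
        t=im[140:210,130:220]; cv2.imwrite("pics/s5.png",cv2.resize(t,None,fx=6,fy=6,interpolation=cv2.INTER_CUBIC))
E
```

```text
grip (71.4, array([0.4637, 0.1969, 0.0053]), array([-1.2, -1.3,  1.4]), 0.0636)
over (76.0, array([ 0.4862, -0.3037,  0.15  ]), array([ 0.1, -0.4, -0.7]), 0.0633)
down (78.5, array([ 0.4863, -0.3041,  0.0542]), array([-2.6,  1.3,  7. ]), 0.0639) target 0.054
top
s2 [ 4.843e-01 -3.026e-01  3.210e-02  1.390e+02  6.690e-02]
lidknob [4.942e-01 8.160e-02 9.900e-03 2.700e+01 3.390e-02]
lid [4.957e-01 8.060e-02 3.370e-02 2.160e+02 1.260e-02]
scene
s2 [ 4.868e-01 -3.040e-01  3.480e-02  1.840e+02  6.920e-02]
lidknob [4.968e-01 7.920e-02 1.180e-02 4.400e+01 3.330e-02]
lid [4.971e-01 8.170e-02 3.310e-02 2.250e+02 1.250e-02]
```

View pics/s5.png

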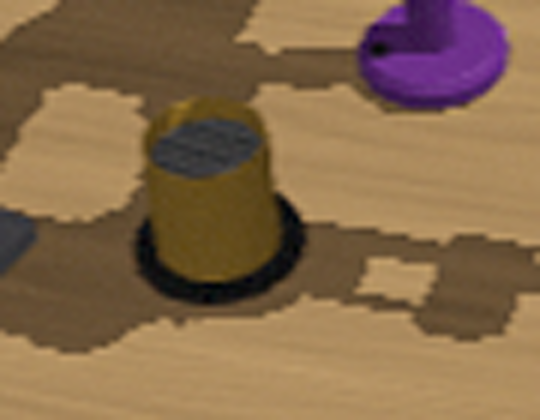

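Sieve 2 is seated too. Now the lid, gripped by its knob.

```bash
python3 - <<'E'
from h import *
stack((.4955,.081),(.4860,-.3040),.069,zg=.015,force=30,opening=.05)
manip.move_pose([.42,.0,.3],rv()); manip.dwell(.3)
for n in("top","scene"):
    im,P,c=cap(n); print(n,st()[0])
    for k,s,b in(("lampA",(.602,.372),(.03,.14,.2)),("lampB",(.397,.361),(.03,.14,.2)),("lid",(.4855,-.304),(.05,.07,.09)),("knob",(.4855,-.304),(.04,.095,.12))): print(k,blob(P,s,*b))
    if n=="scene": 
        t=im[120:210,120:240]; cv2.imwrite("pics/s6.png",cv2.resize(t,None,fx=5,fy=5,interpolation=cv2.INTER_CUBIC))
        cv2.imwrite("pics/scene6.png",cv2.resize(im,None,fx=1.5,fy=1.5))
E
```

```text
grip (85.2, array([0.4956, 0.081 , 0.0151]), array([-0.1, -0.2,  1.9]), 0.0191)
over (89.0, array([ 0.4861, -0.3035,  0.15  ]), array([ 0.9,  0.6, -1.6]), 0.0188)
down (91.2, array([ 0.4862, -0.3041,  0.0841]), array([-2. ,  1.4,  6.5]), 0.019) target 0.084
top 94.4
lampA [6.014e-01 3.722e-01 1.550e-02 8.400e+01 1.571e-01]
lampB [3.964e-01 3.613e-01 1.490e-02 8.500e+01 1.576e-01]
lid [ 4.846e-01 -3.027e-01  3.200e-02  2.600e+02  8.140e-02]
knob [ 4.833e-01 -3.025e-01  9.400e-03  3.000e+01  1.022e-01]
scene 94.5
lampA [6.043e-01 3.717e-01 1.660e-02 1.460e+02 1.569e-01]
lampB [3.980e-01 3.608e-01 1.660e-02 1.100e+02 1.558e-01]
lid [ 4.877e-01 -3.030e-01  3.460e-02  2.500e+02  8.110e-02]
knob [ 4.867e-01 -3.061e-01  1.230e-02  3.900e+01  1.023e-01]
```

View pics/s6.png

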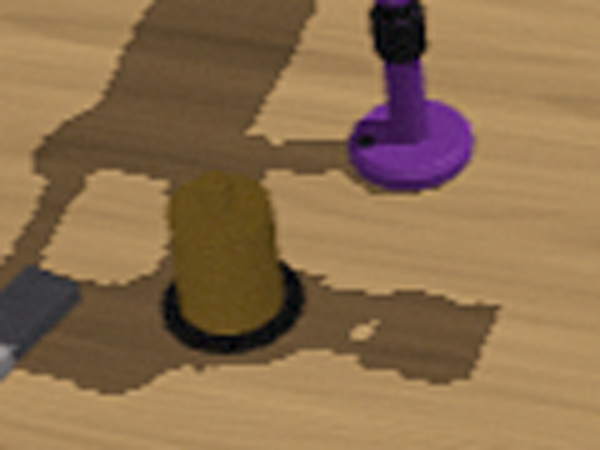

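View pics/scene6.png

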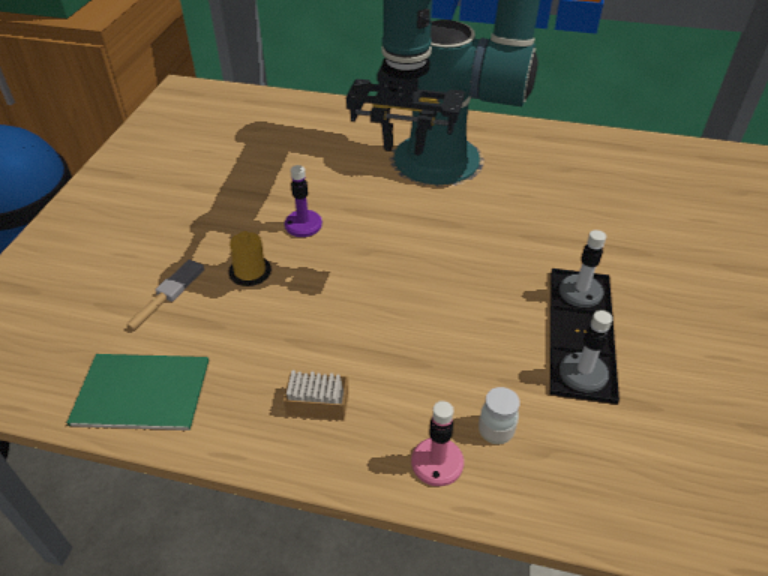

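The lid disc is at 81 mm and the knob top at about 102–103 mm, as they should be. Both lamp tops read 157–158 mm in the top view. The bystanders and decoys haven't moved, so I'm handing in.

```bash
python3 -c "
from h import *
order.close_job(); print(st())"
```

```text
the job is handed in; nothing more can be done
the job is handed in; nothing more can be done
```

The bench is packed away and the job was handed in at about 95 s on the robot clock, well under the 210 s limit.

- **Lamps:** Both grey lamps were pushed straight down. The force showed the inner tube sliding first (about 4 N), then the middle tube (about 11 N), then a hard stop at 34 N. They stand in the two end bays of the tray. The final top-camera check put their tops at 157.1 and 157.6 mm; 158 mm is expected in a bay.
- **Sieves and lid:** Only two sieves were there. Both are nested right way up on the pan. The lid on top reads 81 mm at the disc (81 expected) and about 102 mm at the knob (103 expected). The tool heights at release matched the nested heights to 0.3 mm.
- **Left alone:** The jar, brush, packets and the purple and pink look-alikes looked unmoved in the last picture.

**What went differently:**
- My first push on the first lamp stopped about 2 mm short, so I pushed again until it hit the stop.
- One sieve was knocked aside during the run, so I measured its position again before picking it up.
- I saw no sign of the grip slackening.
- The two cameras disagree by about 2–4 mm sideways, within the fit tolerances.

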